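# Load a bearing into the third bay of the bearing rack

## Robot

A 6-joint arm with a two-finger parallel gripper is mounted at the origin on a cart in front of the work surface, level with it; the furniture and walls round the work are solid. World frame = base frame: x ahead of the robot, y to its left, z up, the work surface at z = 0. Lengths are in mm, angles in rad, forces in N, time in s.
With the tool pointing down it reaches from about 275 to 1000 mm from the base axis. Payload 8.4 kg.
Tool frame: the origin (TCP) lies midway between the tips of the shut fingers; the grasp point (between the pads) lies r.grasp_offset behind it (r.grasp_offset is the distance from the TCP to the grasp point, in mm); z points along the fingers, y is the direction in which the jaws open and shut (so a half turn about z gives the same grasp; the last joint's range is limited). The gripper opens to 85 mm and grips with 20 to 120 N. Pads are 22 mm wide; open, the fingers measure 114 mm over their backs; the gripper's body (76 mm by 85 mm) begins 54 mm behind the grasp point. The pads swing forward as they close: fully open they stand 13 mm farther back than shut.
Start: joints at [-1.234, 0.353, 1.633, -0, 1.155, -0.002], TCP at [207.721, -589.474, 200.481] pointing down, gripper open.
Joint ranges: [-2.63, 2.63], [-0.92, 2.1], [0.06, 2.66], [-1.3, 4.44], [0, 2.69], [-3.02, 3.02]. Speed limits (rad/s): [2.22, 2.22, 2.79, 3.14, 3.14, 3.14].

## Interface

Orientations are given as [roll, pitch, yaw] about the fixed x, y, z axes, in that order (R = Rz(yaw) Ry(pitch) Rx(roll)).
In Python, from rig import r gives the robot as it stands.
- The arm moves only by the tool jog_arm, never from a script. Its argument "series" is a list that holds one entry, the list of rows, each a list of 7 numbers: the shift along the tool's x, y, z in cm, then the turn, a rotation vector about the tool's x, y, z in degrees, then the finger opening in cm, from 0 to 8.54. A call has 1 to 5 rows; each row is the pose to reach, as a shift and turn from the pose commanded when the call began, along the tool's axes at that moment; what a row does not reach only later rows make up. A row lasts 1/8 s, in which the tool goes at most 62.5 mm and 10.7 degrees, less where a joint would pass 70% of its speed; a pose out of reach is approached as far as the arm can. A call with a gripper value outside its range is refused whole. The fingers move at their own pace and stop on an object; "newtons" is the grip in N (left out, the last holds). Time passes only in rows, so rows that repeat a pose let the fingers close. It gives the time, the measured TCP pose, the force and the opening at its end, in the units of the state.
- r.sense(): the state, without advancing time (a new reading comes with each control period).
- r.grab_frame(name): name is "scene" or "top" or "wrist"; returns the picture (400x640x3 uint8, red, green, blue); there is no depth.
- r.calibration(name): a dict with "mtx" (3x3 intrinsics, pixels), "origin" and "attitude" of the camera in the world; the wrist camera has in their place "T_tool_cam" (4x4, takes a point from camera to tool coordinates, whose origin is the TCP and whose axes are the flange's). Camera axes: x right, y down, z forward; pixel columns grow to the right and rows downward; lengths in mm; the calibration is good to about 2 mm. A picture is of the moment at which its call begins: read the wrist's pose just before it. calibration takes no time and is no camera call.
- r.sign_off(): hands the job in, once; it reports no verdict.
The state is a dict: "clock": time; "qpos": joint angles; "qvel": joint speeds; "joint_efforts": joint torques, N m; "eef_pos": TCP position; "tcp_rot": TCP orientation; "contact_force": force on the tool from outside, world axes, zero at the start; "wrist_torque": the same for the moment, N m; "opening": opening from 0.0 (shut) to 1.0 (fully open).
Only numpy, scipy, OpenCV 4.12 (cv2) and the standard library are available. Lean on these libraries where they do the work, as an engineer would, in place of code of your own. Each camera call takes 0.05 s, during which the arm holds its last target.

## Task

The large ball bearing lies in the slide on the rail along the front of the bearing rack: with the fingertips push the slide along the rail to the right, counting every bay from the left, filled ones too, and stop it squarely in front of the third. Push the bearing out of the slide into that bay, fully home against the back wall, then push the empty slide back to the stop at the left end of the rail, ready for the next bearing. Only push: never lift the bearing, let it enter no other bay, and leave the other things where they are.

Things in the scene. Friction and masses are not known exactly. Their poses are not given: they have to be found in the camera images.
- rack: low bench rack fixed on the counter, 420 mm long, 148 mm deep, 54 mm high: grey base 8 mm thick, steel guide rail along the front, behind it five open-topped bays, open to the front. Origin: on the counter, in the line of the bay mouths, at half the base's length. x points into the bays (away from the robot), y along the rail to the left, z up. The base's front edge is at x = -78 mm.
- first_bay (a point): middle of the mouth of the leftmost bay, at floor height (rack x 0, y +99, z 23 mm). Each bay is 56 mm wide, 54 mm deep to the back wall; the pitch is 66 mm, so the centres counted from the left lie at rack y = +99, +33, -33, -99, -165 mm. The dividers are 10 mm thick with rounded noses, tops at z = 45 mm; the back wall's top is at z = 54 mm.
- rail_left (a point): left end of the rail, on its top face (rack x -35, y +200, z 18 mm). The slide's parking place is at this end, left of the first bay, with no bay behind it. The end stop stands below the slide's floor height (top 21 mm).
- loading_slide (a joint): travel of the slide along the rail, m: 0 at the stop at the left end, growing to the right, 0.33 at the right end; in line with bay k (from the left) at 0.066 k. About 1.5 N of friction; it stays where it is left and cannot come off the rail.
- slide_floor (a point): centre of the top face of the slide's floor, 24 mm over the counter (rack x = -35 mm, rack y = 165 mm minus the travel); axes as the rack. The slide is 62 mm deep (x), 72 mm wide (y), open in front, behind and above, its channel 56 mm wide between two upright cheeks. A 4 mm space lies between it and the bay mouths; its floor is 1 mm higher than theirs.
- left_cheek (a point): top edge of the outer face of the slide's left cheek, 36 mm left of the slide's centre and 52 mm over the counter. The grey cheeks are 62 mm long, 8 mm thick and stand 28 mm above the floor; the right one mirrors the left. Push on their outer faces.
- bearing: large steel ball bearing with black seals, 52 mm across, 15 mm thick, 0.13 kg, lying flat in the slide, which starts at the left stop. Origin: centre of its underside, z up. Fully home in a bay its origin is at rack x = 28 mm.
- small_bearing_a: small ball bearing, 40 mm across, 12 mm thick, lying in the first, fourth or fifth bay; origin at the centre of its underside. Stays there.
- small_bearing_b: second small ball bearing, same size, lying in another of the first, fourth and fifth bays; origin at the centre of its underside. Stays there.
- grease: round green grease tin with a pale lid, 73 mm across, 48 mm high, standing right of the rack; origin at the centre of its underside. Bystander.
- brass_bush: brass bush, 28 mm across, 32 mm high, standing in the remaining one of the first, fourth and fifth bays; origin at the centre of its underside. Stays there.
- oiler: plastic oil bottle with a red spout, 47 mm across, 139 mm high, standing at the left behind; origin at the centre of its underside. Bystander.
Not all that is in view belongs to the job. What is shaped like the bearing but pink is not meant.

How it is judged:
By the outcome, as a careful person would: the job done as asked, in the order asked, and still so for the second after the job is handed in, with the robot touching nothing.
It also fails if it takes over 61 s, if anything falls off the work surface, if the arm or the gripper's body presses on something with over 40 N, if the wrist force passes 120 N, or if a joint passes its speed limit or range.

## Working session

There is one attempt and no reset: what is moved stays moved. The work goes in short steps, Python scripts to look and compute and a tool call to move; the robot and the scene stay as the last step left them, time stands still between calls to the robot, and variables do not carry over. Pictures are saved under pics/ and viewed, and the job is handed in when it is done.

Besides the shell and the picture viewer there is one more tool, called after "Emit:" as name([rows], argument=value, ...), one row to a line, values as JSON. jog_arm: Moves the arm, as the interface text tells. Its arguments: {"type":"object","properties":{"series":{"type":"array","items":{"type":"array","items":{"type":"array","items":{"type":"number"}}}},"newtons":{"type":"number"}},"required":["series"]}

```bash
ls; mkdir -p pics; python3 - <<'E'
from rig import r
import cv2
print(r.sense(), r.grasp_offset)
for n in("scene","top"):
    print(n,r.calibration(n)); cv2.imwrite(f"pics/{n}0.png",r.grab_frame(n)[:,:,::-1])
print(r.calibration("wrist"))
E
```

```text
pics
{'clock': 0.0, 'qpos': array([-1.23441817e+00,  3.53635915e-01,  1.63412858e+00, -8.85467293e-06,
        1.15520635e+00, -2.41868960e-03]), 'qvel': array([-0.00074975, -0.00025421, -0.00067325, -0.00011267,  0.00010142,
       -0.00027502]), 'joint_efforts': array([ 3.06474489e-03, -6.05255985e+01, -3.42065120e+01,  2.43711747e-04,
        9.58128454e-03,  2.17783338e-05]), 'eef_pos': array([ 207.53592705, -588.98912645,  199.77172988]), 'tcp_rot': array([-3.14021445e+00,  4.76257761e-06,  3.38800425e-01]), 'contact_force': array([-0.2411386 ,  0.00391535, -0.26803766]), 'wrist_torque': array([-0.00930407, -0.02510395,  0.04149309]), 'opening': 1.0032954003684693} 18.700000000000003
scene {'mtx': array([[384.87191543,   0.        , 321.31192475],
       [  0.        , 384.87191543, 201.12704173],
       [  0.        ,   0.        ,   1.        ]]), 'origin': array([ 74.53239797, 887.06328874, 884.08211877]), 'attitude': array([-2.25868229, -0.00311914, -2.6438086 ])}
top {'mtx': array([[435.71493121,   0.        , 323.58935582],
       [  0.        , 435.71493121, 203.00235284],
       [  0.        ,   0.        ,   1.        ]]), 'origin': array([ 460.33392194,   -1.75586163, 1288.80601285]), 'attitude': array([-3.05404818e+00,  7.50496057e-04, -1.55995067e+00])}
{'mtx': array([[332.03281183,   0.        , 320.52715322],
       [  0.        , 332.03281183, 198.25317516],
       [  0.        ,   0.        ,   1.        ]]), 'T_tool_cam': array([[-2.97281327e-04, -9.58028541e-01, -2.86672680e-01,
         7.18478465e+01],
       [ 9.99999810e-01, -4.39351125e-04,  4.31257164e-04,
        -2.84070308e-01],
       [-5.39106636e-04, -2.86672498e-01,  9.58028490e-01,
        -1.73581144e+02],
       [ 0.00000000e+00,  0.00000000e+00,  0.00000000e+00,
         1.00000000e+00]])}
```

View pics/scene0.png

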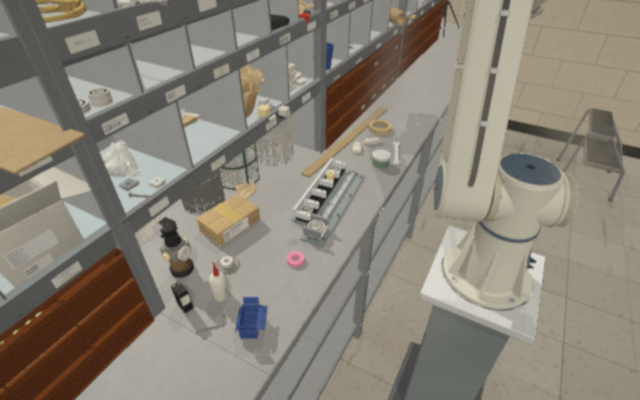

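View pics/top0.png

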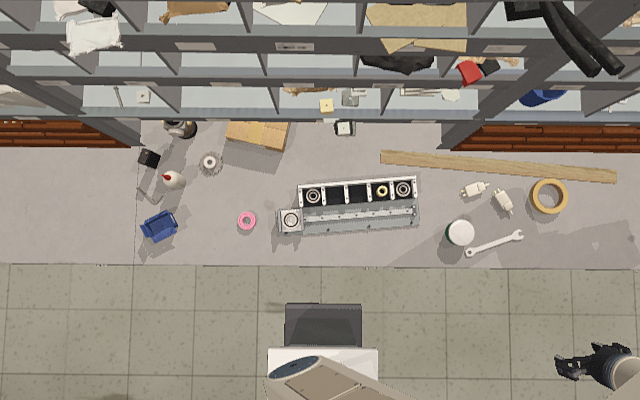

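```bash
python3 - <<'E'
import cv2
i=cv2.imread("pics/top0.png")
cv2.imwrite("pics/top0z.png",cv2.resize(i[165:245,265:425],None,fx=5,fy=5,interpolation=cv2.INTER_CUBIC))
E
```

```text
(no output)
```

View pics/top0z.png

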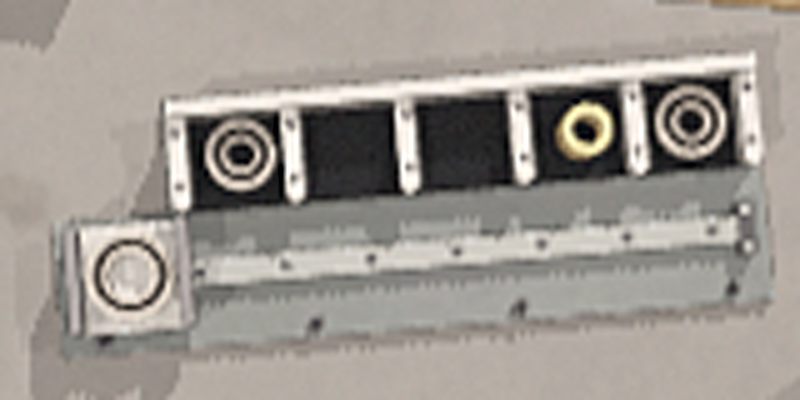

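```bash
cat > h.py <<'E'
import numpy as np,cv2
from scipy.spatial.transform import Rotation as R
from scipy.optimize import least_squares
from rig import r
def cam(n):
    c=r.calibration(n)
    if n=="wrist":
        s=r.sense();T=np.eye(4);T[:3,:3]=R.from_euler('xyz',s['tcp_rot']).as_matrix();T[:3,3]=s['eef_pos']
        T=T@np.array(c['T_tool_cam']);return c['mtx'],T[:3,:3],T[:3,3]
    return c['mtx'],R.from_euler('xyz',c['attitude']).as_matrix(),c['origin']
def proj(C,P):
    K,A,o=C;p=(np.atleast_2d(P)-o)@A;p=p/p[:,2:];return (p@K.T)[:,:2]
def ray(C,px,z):
    K,A,o=C;px=np.atleast_2d(px);d=np.c_[px,np.ones(len(px))]@np.linalg.inv(K).T@A.T
    return o+d*((z-o[2])/d[:,2])[:,None]
def r2w(t,P):
    P=np.atleast_2d(P).astype(float);c,s=np.cos(t[2]),np.sin(t[2])
    return np.c_[c*P[:,0]-s*P[:,1]+t[0],s*P[:,0]+c*P[:,1]+t[1],P[:,2]]
def fit(C,P,px,t0=(600,0,0)):
    f=lambda t:(proj(C,r2w(t,P))-px).ravel()
    s=least_squares(f,t0,loss='soft_l1');return s.x,f(s.x).reshape(-1,2)
E
python3 - <<'E'
from h import *
C=cam("top")
z=np.array([[768,308],[65,357],[182,207],[296,200],[410,192],[525,182],[640,172],[755,162]])/5+[265,165]-0.4
P=[[-78,-210,8],[-78,210,8]]+[[0,132-66*k,45] for k in range(6)]
t,e=fit(C,P,z);print(t,np.degrees(t[2]));print(e.round(2))
b=np.array([[130,275]])/5+[265,165]-.4
w=ray(C,b,39);print(w, r2w(t,[[-35,165,39]]))
print(ray(C,[[(239/5+265),(154/5+165)],[(690/5+265),(121/5+165)]],34),r2w(t,[[-35,-33,24],[28,-33,24]]))
E
```

```text
[ 5.70730446e+02 -6.59032332e+01  8.68499365e-02] 4.976134814586895
[[ 1.26 -1.31]
 [-0.8  -0.23]
 [-0.23  0.31]
 [-0.05 -0.04]
 [ 0.12 -0.18]
 [ 0.07  0.07]
 [ 0.    0.33]
 [-0.07  0.59]]
[[521.17516696  94.52707205  39.        ]] [[521.55013309  95.43893986  39.        ]]
[[ 591.04458295   31.84285982   34.        ]
 [ 613.09043797 -229.35146218   34.        ]] [[ 538.72481034 -101.81478117   24.        ]
 [ 601.48735794  -96.35011114   24.        ]]
```

```bash
cat >> h.py <<'E'
def go(w,yaw=0.087):
    s=r.sense();A=R.from_euler('xyz',s['tcp_rot']);B=R.from_euler('xyz',[np.pi,0,yaw])
    d=A.inv().apply(np.array(w)-s['eef_pos'])/10
    print("from",s['eef_pos'].round(1),s['tcp_rot'].round(4),"shift cm",d.round(2),"rot",(A.inv()*B).as_rotvec(degrees=True).round(2),"clk",s['clock'],"F",s['contact_force'].round(1))
E
python3 -c "
from h import *
go([500,-50,220])"
```

```text
from [ 207.6 -589.   199.8] [-3.1403  0.      0.3388] shift cm [ 45.5  -41.12  -1.96] rot [-7.000e-02  1.000e-02  1.443e+01] clk 0.1 F [-0.5 -0.9 -0.2]
```

Emit:
jog_arm([
  [[3.8,-3.4,-0.2,0,0,1.2,0],[7.6,-6.9,-0.3,0,0,2.4,0],[11.4,-10.3,-0.5,0,0,3.6,0],[15.2,-13.7,-0.7,0,0,4.8,0],[19,-17.1,-0.8,0,0,6,0]],
])

```text
clock: 0.72
eef_pos: [330.5, -363.5, 208.4]
tcp_rot: [-3.141, -0.0, 0.233]
contact_force: [0.4, -0.6, -0.1]
opening: 0.004
```

```bash
python3 -c "
from h import *
go([500,-50,220])"
```

```text
from [ 330.5 -363.5  208.4] [-3.1414 -0.      0.2331] shift cm [ 23.73 -26.59  -1.15] rot [-0.01 -0.    8.37] clk 0.725 F [ 0.4 -0.6 -0.1]
```

Emit:
jog_arm([
  [[4.5,-5,-0.2,0,0,1.6,0],[9,-10,-0.4,0,0,3.2,0],[13.5,-15,-0.6,0,0,4.8,0],[18,-20,-0.9,0,0,6.4,0],[23.7,-26.6,-1.2,0,0,8.4,0]],
])

```text
clock: 1.35
eef_pos: [479.2, -88.3, 219.0]
tcp_rot: [3.141, -0.0, 0.086]
contact_force: [0.0, -0.7, -0.2]
opening: 0.0
```

Emit:
jog_arm([
  [[0,0,0,0,0,0,0]],
])

```text
clock: 1.48
eef_pos: [480.0, -86.7, 218.9]
tcp_rot: [-3.141, -0.001, 0.092]
contact_force: [-0.8, -1.1, 0.3]
opening: -0.003
```

```bash
python3 -c "
from h import *
go([500,-50,220])
C=cam('wrist');import pickle;pickle.dump(C,open('c1.pkl','wb'));cv2.imwrite('pics/w1.png',r.grab_frame('wrist')[:,:,::-1])"
```

```text
from [480.  -86.7 218.9] [-3.1409e+00 -6.0000e-04  9.2400e-02] shift cm [ 2.33 -3.47 -0.11] rot [-0.04 -0.03  0.31] clk 1.475 F [-0.8 -1.1  0.3]
```

View pics/w1.png

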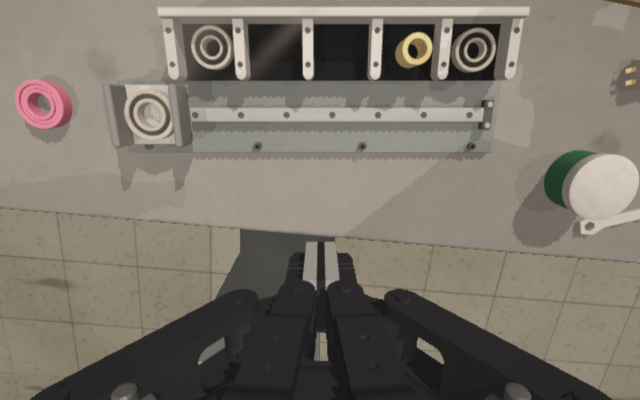

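```bash
python3 - <<'E'
import cv2
i=cv2.imread("pics/w1.png")
cv2.imwrite("pics/w1a.png",cv2.resize(i[0:170,90:320],None,fx=3.4,fy=3.4,interpolation=cv2.INTER_CUBIC))
cv2.imwrite("pics/w1b.png",cv2.resize(i[0:170,310:540],None,fx=3.4,fy=3.4,interpolation=cv2.INTER_CUBIC))
E
```

```text
(no output)
```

View pics/w1a.png

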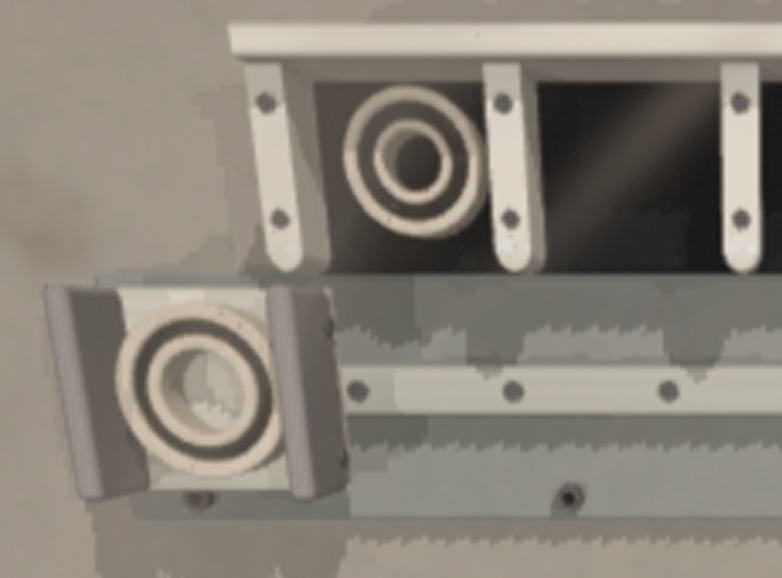

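View pics/w1b.png

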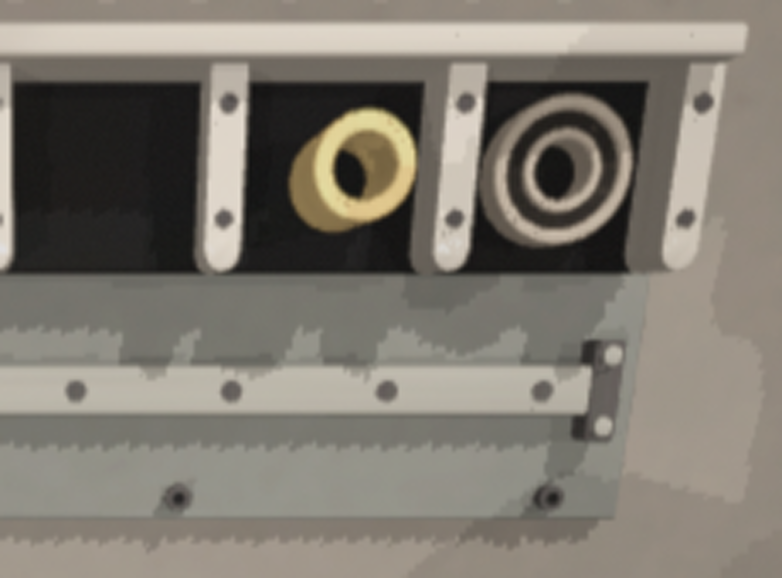

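```bash
python3 - <<'E'
from h import *
import pickle
C=pickle.load(open('c1.pkl','rb'))
a=np.array([[288,271],[515,271],[742,271]])/3.4+[90,0]-.35
b=np.array([[220,271],[450,271],[680,271],[615,518]])/3.4+[310,0]-.35
c=np.array([[45,287],[82,498],[298,287],[320,497]])/3.4+[90,0]-.35
P=[[0,132-66*k,45] for k in range(6)]+[[-78,-210,8]]
t,e=fit(C,P,np.r_[a,b]);print(t,e.round(2))
P+= [[-4,201,52],[-66,201,52],[-4,129,52],[-66,129,52]]
t,e=fit(C,P,np.r_[a,b,c]);print(t,np.degrees(t[2]),e.round(2))
np.save('t.npy',t)
for p in ([-35,226,110],[-35,226,34],[-35,3,34]): print(r2w(t,[p]))
go(r2w(t,[[-35,228,110]])[0],t[2])
E
```

```text
[568.98262642 -66.17429482 -12.47378567] [[-0.08  0.03]
 [ 0.04 -0.  ]
 [ 0.16 -0.04]
 [ 0.57 -0.07]
 [-0.19 -0.1 ]
 [-0.95 -0.13]
 [ 0.33  0.33]]
[ 5.69015823e+02 -6.67694450e+01  9.28814524e-02] 5.321715219223656 [[ 0.53  0.1 ]
 [ 0.64  0.04]
 [ 0.76 -0.01]
 [ 1.17 -0.07]
 [ 0.42 -0.12]
 [-0.34 -0.17]
 [ 0.87  0.3 ]
 [-1.63 -0.59]
 [-1.03  1.39]
 [-1.83 -0.65]
 [-0.69  1.62]]
[[513.20564731 155.01023001 110.        ]]
[[513.20564731 155.01023001  34.        ]]
[[533.88844295 -67.02855481  34.        ]]
from [478.9 -88.6 218.6] [-3.1416e+00  6.0000e-04  9.1700e-02] shift cm [  5.65 -24.14  10.86] rot [-0.    0.03 -0.07] clk 1.525 F [-0.6 -0.6 -0.4]
```

Emit:
jog_arm([
  [[1.2,-4.8,2,0,0,0,0],[2.4,-9.6,4,0,0,0,0],[3.6,-14.4,6,0,0,0,0],[4.8,-19.2,8.4,0,0,0,0],[5.7,-24.1,10.8,0,0,0,0]],
])

```text
clock: 2.15
eef_pos: [514.6, 154.5, 110.1]
tcp_rot: [3.141, -0.0, 0.086]
contact_force: [1.8, 0.1, -0.2]
opening: -0.001
```

Emit:
jog_arm([
  [[0,0,0,0,0,0,0],[0,0,0,0,0,0,0]],
])

```text
clock: 2.4
eef_pos: [514.1, 153.3, 110.8]
tcp_rot: [3.141, 0.001, 0.087]
contact_force: [0.2, -0.2, -0.6]
opening: -0.002
```

```bash
python3 -c "
from h import *
t=np.load('t.npy')
go(r2w(t,[[-35,228,36]])[0],t[2])
C=cam('wrist');import pickle;pickle.dump(C,open('c2.pkl','wb'));cv2.imwrite('pics/w2.png',r.grab_frame('wrist')[:,:,::-1])"
```

```text
from [514.1 153.3 110.8] [3.1409e+00 9.0000e-04 8.7100e-02] shift cm [-0.07 -0.38  7.48] rot [ 0.04  0.05 -0.33] clk 2.4 F [ 0.2 -0.2 -0.6]
```

View pics/w2.png

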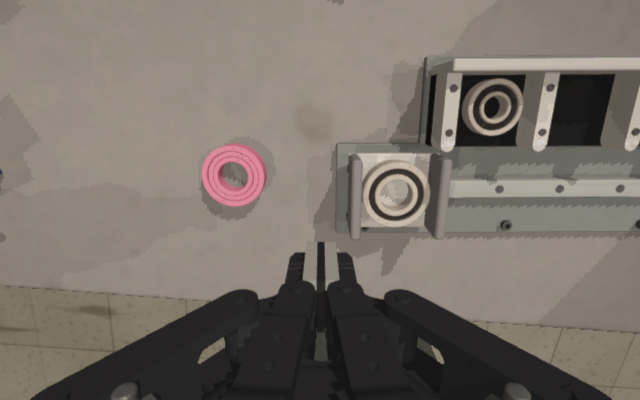

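Emit:
jog_arm([
  [[0,-0.2,2.5,0,0,0,0],[0,-0.3,5,0,0,-0.2,0],[-0.1,-0.3,7.4,0,0,-0.3,0],[-0.1,-0.3,7.4,0,0,-0.3,0]],
])

```text
clock: 2.95
eef_pos: [512.1, 155.8, 36.3]
tcp_rot: [3.141, 0.002, 0.091]
contact_force: [0.4, -0.0, 0.1]
opening: -0.004
```

```bash
python3 -c "
from h import *
t=np.load('t.npy')
go(r2w(t,[[-35,228-24+3+6,36]])[0],t[2])
C=cam('wrist');import pickle;pickle.dump(C,open('c3.pkl','wb'));cv2.imwrite('pics/w3.png',r.grab_frame('wrist')[:,:,::-1])"
```

```text
from [512.1 155.8  36.3] [3.1409e+00 2.4000e-03 9.0800e-02] shift cm [0.11 1.39 0.03] rot [ 0.04  0.14 -0.12] clk 2.95 F [ 0.4 -0.   0.1]
```

View pics/w3.png

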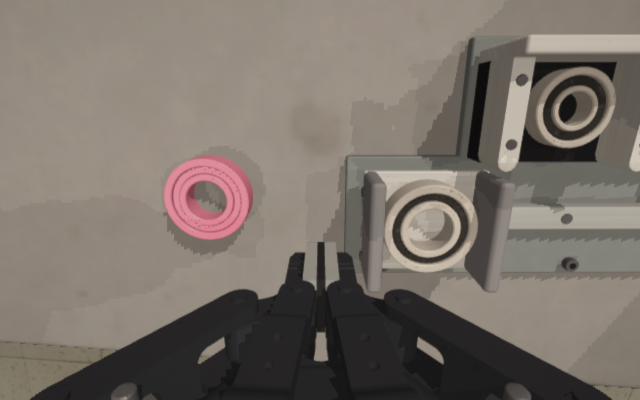

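Emit:
jog_arm([
  [[0.1,0.8,0,0,0,0,0],[0.1,1.6,0,0,0,0,0],[0.1,2.4,0,0,0,0,0],[0.1,3.4,0,0,0,0,0],[0.1,4.4,0,0,0,0,0]],
])

```text
clock: 3.62
eef_pos: [518.1, 113.2, 37.0]
tcp_rot: [3.142, 0.0, 0.093]
contact_force: [-0.5, 0.3, -0.1]
opening: -0.001
```

```bash
python3 -c "
from h import *
t=np.load('t.npy')
go(r2w(t,[[-35,3+9,36]])[0],t[2])
C=cam('wrist');import pickle;pickle.dump(C,open('c4.pkl','wb'));cv2.imwrite('pics/w4.png',r.grab_frame('wrist')[:,:,::-1])"
```

```text
from [518.1 113.2  37. ] [3.1416 0.     0.0927] shift cm [-0.1  17.19  0.1 ] rot [ 0.    0.   -0.01] clk 3.625 F [-0.5  0.3 -0.1]
```

View pics/w4.png

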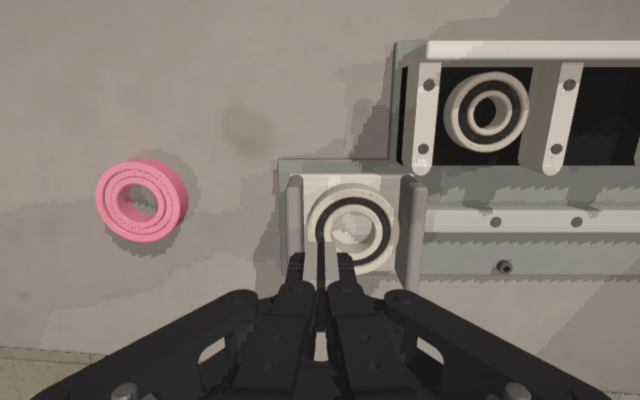

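```bash
python3 -c "
from h import *
import pickle
t=np.load('t.npy')
for n in (3,4):
  C=pickle.load(open(f'c{n}.pkl','rb'))
  K=r.calibration('wrist');print(C[2])
  T=np.array(K['T_tool_cam']);p=np.array([[0,0,0],[11,0,0],[-11,0,0],[0,0,-20],[11,9,0]])
  q=(p-T[:3,3])@T[:3,:3];q=q/q[:,2:];print((q@K['mtx'].T)[:,:2].round(0))
  print(proj(C,r2w(t,[[-4,201,52],[-66,201,52],[-4,129,52],[-66,129,52],[-78,210,8],[-66,201,24]])).round(0))
"
```

```text
[583.99564479 162.52809473 209.69627532]
[[320. 232.]
 [320. 214.]
 [320. 250.]
 [320. 247.]
 [337. 214.]]
[[373. 184.]
 [368. 294.]
 [520. 183.]
 [501. 294.]
 [345. 273.]
 [362. 269.]]
[589.60554023 119.94305185 210.5507142 ]
[[320. 232.]
 [320. 214.]
 [320. 250.]
 [320. 247.]
 [337. 214.]]
[[286. 187.]
 [289. 297.]
 [432. 187.]
 [421. 297.]
 [282. 276.]
 [293. 272.]]
```

```bash
python3 - <<'E'
from h import *
print(r.sense())
for n in("scene","top"):
    i=r.grab_frame(n)[:,:,::-1]
    i=i[150:270,240:420] if n=='scene' else i[150:290,250:430]
    cv2.imwrite(f"pics/{n}4.png",cv2.resize(i,None,fx=4,fy=4,interpolation=cv2.INTER_CUBIC))
E
```

```text
{'clock': 3.675, 'qpos': array([ 2.10997897e-01,  4.26597794e-01,  1.96239315e+00, -5.61834653e-04,
        7.52834043e-01,  1.68962655e+00]), 'qvel': array([ 0.0170145 ,  0.00513678, -0.0049408 ,  0.00387928,  0.00214891,
        0.03170497]), 'joint_efforts': array([  2.34334767, -54.99049902, -24.21657979,   0.35219514,
        -0.10262171,   0.17589624]), 'eef_pos': array([518.11167432, 112.35950787,  36.90313915]), 'tcp_rot': array([3.14118377e+00, 1.85246113e-04, 9.25776830e-02]), 'contact_force': array([ 0.94291539, -0.89908583, -0.50451135]), 'wrist_torque': array([ 0.00076298, -0.00194245, -0.01831042]), 'opening': 0.0011101250772222945}
```

View pics/scene4.png

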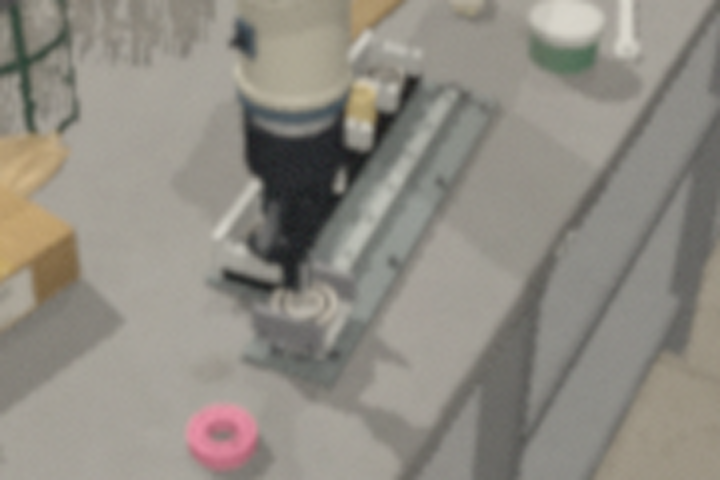

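View pics/top4.png

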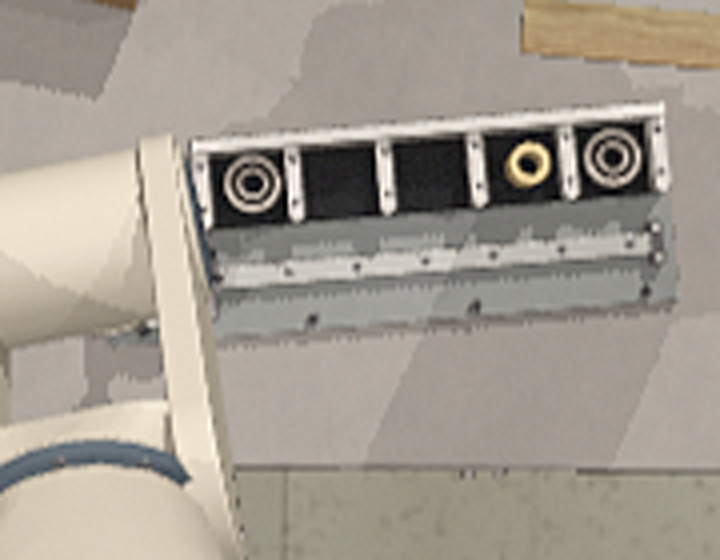

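```bash
python3 -c "
from h import *
t=np.load('t.npy')
C=cam('scene');s=r.sense();A=R.from_euler('xyz',s['tcp_rot']).as_matrix()
for p in ([0,0,0],[11,9,0],[-11,9,0],[11,-9,0],[-11,-9,0],[0,0,-20],[0,0,-40],[0,0,-73]):
  q=s['eef_pos']+A@p;print(p,((proj(C,q)-[240,150])*4+1.5).round(0))
W=[[-35,165,39],[-4,201,52],[-66,201,52],[-4,129,52],[-66,129,52],[-78,210,8],[-78,-210,8]]
print(((proj(C,r2w(t,W))-[240,150])*4+1.5).round(0))
K=r.calibration('wrist');T=np.array(K['T_tool_cam'])
for x in (11,0):
 for h in (0,10,20,30,40):
  q=(np.array([[x,0,-h]])-T[:3,3])@T[:3,:3];q=q/q[:,2:];print(x,h,(q@K['mtx'].T)[:,:2].round(0))
i=cv2.imread('pics/w4.png');cv2.imwrite('pics/w4z.png',cv2.resize(i[160:310,240:440],None,fx=4,fy=4,interpolation=cv2.INTER_CUBIC))
"
```

```text
[0, 0, 0] [[298. 317.]]
[11, 9, 0] [[290. 306.]]
[-11, 9, 0] [[315. 314.]]
[11, -9, 0] [[281. 320.]]
[-11, -9, 0] [[306. 328.]]
[0, 0, -20] [[298. 299.]]
[0, 0, -40] [[297. 280.]]
[0, 0, -73] [[297. 248.]]
[[309. 300.]
 [254. 306.]
 [327. 328.]
 [292. 251.]
 [362. 271.]
 [336. 380.]
 [503.  96.]]
11 0 [[320. 214.]]
11 10 [[320. 220.]]
11 20 [[320. 227.]]
11 30 [[320. 235.]]
11 40 [[320. 244.]]
0 0 [[320. 232.]]
0 10 [[320. 239.]]
0 20 [[320. 247.]]
0 30 [[320. 256.]]
0 40 [[320. 266.]]
```

View pics/w4z.png

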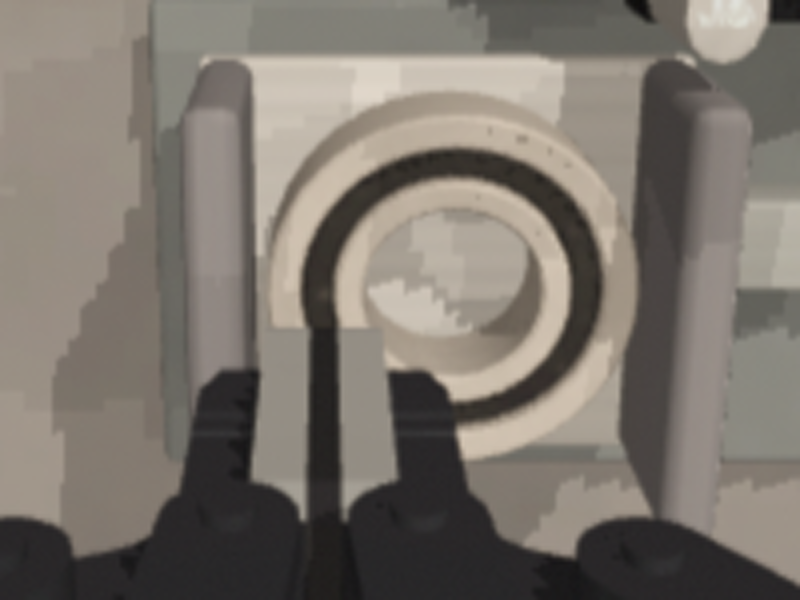

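Emit:
jog_arm([
  [[0,-1.2,-0.5,0,0,0,0],[0,-2.4,-0.5,0,0,0,0],[0,-3.4,-0.5,0,0,0,0],[0,-4.4,0,0,0,0,0],[0,-4.4,0.5,0,0,0,0]],
])

```text
clock: 4.4
eef_pos: [513.8, 158.7, 31.4]
tcp_rot: [-3.142, 0.0, 0.094]
contact_force: [-0.4, 0.5, 0.3]
opening: 0.0
```

Emit:
jog_arm([
  [[0,0,0.5,0,0,0,0],[0,0,1.0,0,0,0,0],[0,0,1.0,0,0,0,0]],
])

```text
clock: 4.78
eef_pos: [513.7, 157.4, 21.4]
tcp_rot: [3.141, 0.001, 0.092]
contact_force: [0.4, -0.3, -0.3]
opening: -0.002
```

```bash
python3 - <<'E'
from h import *
t=np.load('t.npy')
go(r2w(t,[[-35,228,20]])[0],t[2])
C=cam('scene');s=r.sense();A=R.from_euler('xyz',s['tcp_rot']).as_matrix()
for h in (0,20,40): print(((proj(C,s['eef_pos']+A@[0,0,-h])-[270,180])*8+3.5).round())
i=r.grab_frame("scene")[:,:,::-1]
cv2.imwrite(f"pics/scene5.png",cv2.resize(i[180:250,270:360],None,fx=8,fy=8,interpolation=cv2.INTER_CUBIC))
i=r.grab_frame("wrist")[:,:,::-1]
cv2.imwrite(f"pics/w5.png",i)
E
```

```text
from [513.7 157.4  21.4] [3.1414e+00 1.0000e-03 9.2300e-02] shift cm [-0.07  0.03  0.14] rot [ 0.01  0.06 -0.04] clk 4.775 F [ 0.4 -0.3 -0.3]
[[311. 495.]]
[[310. 459.]]
[[309. 421.]]
```

View pics/scene5.png

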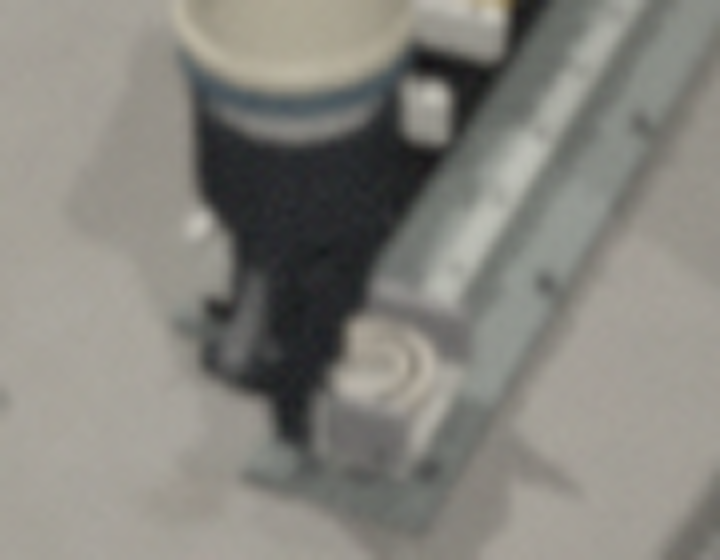

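View pics/w5.png

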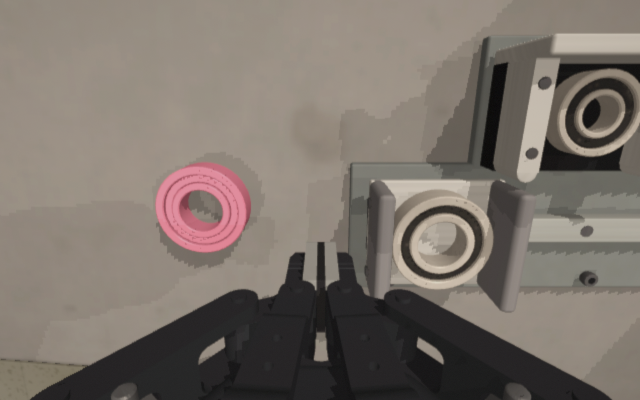

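Emit:
jog_arm([
  [[0,0,0.5,0,0,0,0],[0,0,1.0,0,0,0,0],[0,0,1.5,0,0,0,0],[0,0,1.8,0,0,0,0],[0,0,1.8,0,0,0,0]],
])

```text
clock: 5.5
eef_pos: [513.8, 157.7, 3.6]
tcp_rot: [3.141, 0.001, 0.093]
contact_force: [0.3, -0.3, -0.4]
opening: 0.003
```

```bash
python3 - <<'E'
from h import *
t=np.load('t.npy')
go(r2w(t,[[-35,228,20]])[0],t[2])
C=cam('scene');s=r.sense();A=R.from_euler('xyz',s['tcp_rot']).as_matrix()
for h in (0,20,40): print(((proj(C,s['eef_pos']+A@[11,0,-h])-[270,180])*8+3.5).round())
i=r.grab_frame("scene")[:,:,::-1]
cv2.imwrite(f"pics/scene6.png",cv2.resize(i[180:250,270:360],None,fx=8,fy=8,interpolation=cv2.INTER_CUBIC))
i=r.grab_frame("wrist")[:,:,::-1]
cv2.imwrite(f"pics/w6.png",i)
E
```

```text
from [513.8 157.7   3.6] [3.1415e+00 5.0000e-04 9.2700e-02] shift cm [-0.09  0.07 -1.64] rot [ 0.01  0.03 -0.01] clk 5.5 F [ 0.3 -0.3 -0.4]
[[286. 519.]]
[[285. 484.]]
[[284. 447.]]
```

View pics/scene6.png

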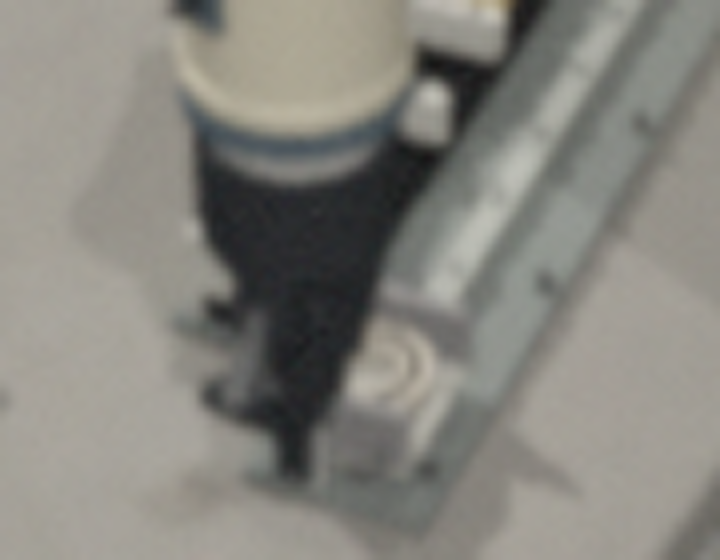

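View pics/w6.png

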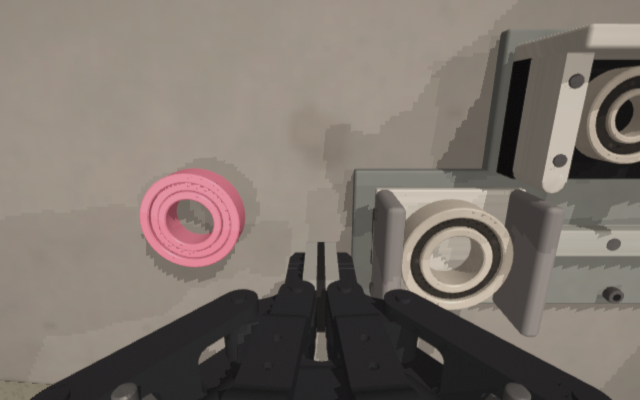

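Emit:
jog_arm([
  [[0,0.8,0,0,0,0,0],[0,1.6,0,0,0,0,0],[0,2.2,0,0,0,0,0],[0,2.8,0,0,0,0,0],[0,3.4,0,0,0,0,0]],
])

```text
clock: 6.22
eef_pos: [517.3, 123.5, 4.0]
tcp_rot: [-3.141, -0.0, 0.093]
contact_force: [-1.2, 2.7, 1.3]
opening: 0.0
```

```bash
python3 - <<'E'
from h import *
t=np.load('t.npy')
go(r2w(t,[[-35,12,5]])[0],t[2])
C=cam('wrist');import pickle;pickle.dump(C,open('c7.pkl','wb'))
i=r.grab_frame("wrist")[:,:,::-1]
cv2.imwrite(f"pics/w7.png",i)
E
```

```text
from [517.3 123.5   4. ] [-3.1415e+00 -1.0000e-04  9.2600e-02] shift cm [-0.11 18.23 -0.1 ] rot [-0.01 -0.01 -0.02] clk 6.225 F [-1.2  2.7  1.3]
```

View pics/w7.png

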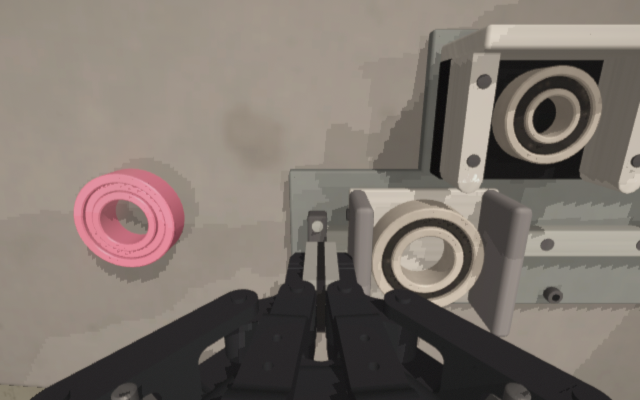

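```bash
cat >> h.py <<'E'
def w2r(t,P):
    P=np.atleast_2d(P)-np.array([t[0],t[1],0]);c,s=np.cos(t[2]),np.sin(t[2])
    return np.c_[c*P[:,0]+s*P[:,1],-s*P[:,0]+c*P[:,1],P[:,2]]
E
python3 - <<'E'
from h import *
import pickle
t=np.load('t.npy')
C=pickle.load(open('c7.pkl','rb'))
print(w2r(t,ray(C,[[348,193],[370,193],[530,208]],52)))
print(w2r(t,ray(C,[[291,170]],8)),w2r(t,ray(C,[[469,190]],45)),w2r(t,r.sense()['eef_pos']))
i=cv2.imread('pics/w7.png');cv2.imwrite('pics/w7z.png',cv2.resize(i[160:310,280:540],None,fx=3,fy=3,interpolation=cv2.INTER_CUBIC))
E
```

```text
[[  2.49859996 183.43229875  52.        ]
 [  2.49159376 174.78469271  52.        ]
 [ -3.77044321 110.74911341  52.        ]]
[[  2.54532619 209.55067      8.        ]] [[  1.77534884 132.76817557  45.        ]] [[-33.97610215 193.68148259   3.94224627]]
```

View pics/w7z.png

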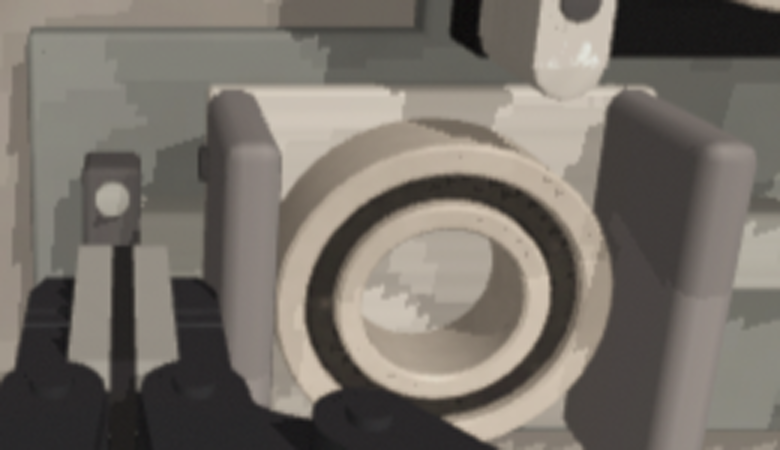

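Emit:
jog_arm([
  [[0,1.0,0,0,0,0,0],[0,2.3,0,0,0,0,0],[0,3.6,0,0,0,0,0],[0,4.8,0,0,0,0,0],[-0.1,5.8,0,0,0,0,0]],
])

```text
clock: 6.9
eef_pos: [522.1, 65.1, 4.0]
tcp_rot: [3.142, -0.001, 0.092]
contact_force: [0.4, 3.2, 0.9]
opening: -0.001
```

Emit:
jog_arm([
  [[0,1.2,0,0,0,0,0],[0,2.4,0,0,0,0,0],[0,3.6,0,0,0,0,0],[0,4.8,0,0,0,0,0],[0,5.8,0,0,0,0,0]],
])

```text
clock: 7.52
eef_pos: [527.0, 7.5, 3.9]
tcp_rot: [-3.142, 0.0, 0.092]
contact_force: [1.4, 1.9, 0.8]
opening: -0.002
```

Emit:
jog_arm([
  [[0,1.2,0,0,0,0,0],[0,2.4,0,0,0,0,0],[0,3.6,0,0,0,0,0],[0,4.6,0,0,0,0,0],[0,5.3,0,0,0,0,0]],
])

```text
clock: 8.15
eef_pos: [531.8, -45.1, 3.9]
tcp_rot: [-3.142, 0.0, 0.092]
contact_force: [0.5, 2.1, 1.7]
opening: -0.002
```

```bash
python3 - <<'E'
from h import *
t=np.load('t.npy')
go(r2w(t,[[-35,12,5]])[0],t[2]);print(w2r(t,r.sense()['eef_pos']))
C=cam('wrist');import pickle;pickle.dump(C,open('c8.pkl','wb'))
i=r.grab_frame("wrist")[:,:,::-1]
cv2.imwrite(f"pics/w8.png",i)
E
```

```text
from [531.8 -45.1   3.9] [-3.1416e+00  1.0000e-04  9.2300e-02] shift cm [ 0.01  1.3  -0.11] rot [-0.    0.01 -0.03] clk 8.15 F [0.5 2.1 1.7]
[[-35.06022753  24.99505915   3.88232264]]
```

View pics/w8.png

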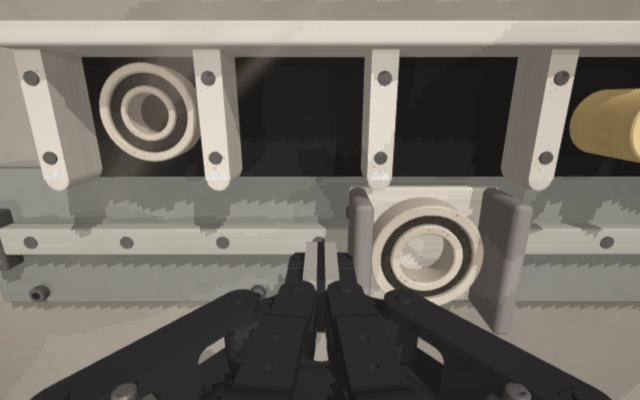

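```bash
python3 - <<'E'
from h import *
i=cv2.imread('pics/w8.png');cv2.imwrite('pics/w8z.png',cv2.resize(i[150:300,330:570],None,fx=3.3,fy=3.3,interpolation=cv2.INTER_CUBIC))
E
```

```text
(no output)
```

View pics/w8z.png

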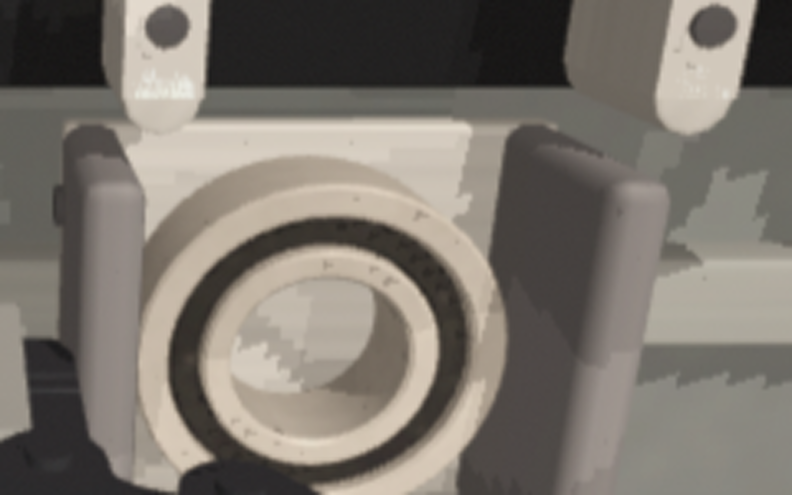

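```bash
cat >> h.py <<'E'
def slidefit(C,t0,noses,ny,sl,slP):
    # noses px at z45 x0 ; sl px, slP [dx from slide centre,dy,z]
    slP=np.array(slP,float)
    def f(v):
        P=slP.copy();P[:,1]+=165-v[3];P[:,0]-=35
        N=np.array([[0,y,45] for y in ny])
        e=np.r_[proj(C,r2w(v[:3],N))-noses,proj(C,r2w(v[:3],P))-sl]
        return np.r_[e.ravel(),(v[2]-t0[2])*500]
    s=least_squares(f,[*t0,190],x_scale=[1,1,.01,1],loss='soft_l1');return s.x,s.fun[:-1].reshape(-1,2)
E
python3 - <<'E'
from h import *
import pickle
C=pickle.load(open('c8.pkl','rb'));t=np.load('t.npy')
z=lambda a:np.array(a)/3.3+[330,150]-.35
n=np.r_[[[61,190],[219,190]],z([[165,133],[690,135]])]
s=z([[83,187],[145,187],[607,182],[668,182],[62,122],[556,125]])
v,e=slidefit(C,t,n,[132,66,0,-66],s,[[30,36,52],[30,28,52],[30,-28,52],[30,-36,52],[31,36,24],[31,-36,24]])
print(v,e.round(1)); print(w2r(v,r.sense()['eef_pos']))
E
```

```text
[ 5.69727818e+02 -6.61030746e+01  9.28606307e-02  1.89605779e+02] [[-1.1  0.1]
 [ 0.7 -0.1]
 [-0.2 -0.2]
 [ 0.4 -1. ]
 [-1.6  0.2]
 [-0.3  0.2]
 [ 0.6  1.6]
 [ 2.2  1.6]
 [-0.8 -0.3]
 [ 0.3 -1.3]]
[[-35.87292651  23.87167596   3.89068892]]
```

Emit:
jog_arm([
  [[0,0.4,0,0,0,0,0],[0,0.7,0,0,0,0,0],[0,0.8,0,0,0,0,0],[0,0.8,0,0,0,0,0]],
])

```text
clock: 8.7
eef_pos: [532.4, -52.4, 3.8]
tcp_rot: [3.142, 0.0, 0.093]
contact_force: [-0.3, -0.0, -0.8]
opening: 0.004
```

```bash
python3 - <<'E'
from h import *
t=np.load('t.npy')
print(w2r(t,r.sense()['eef_pos']))
C=cam('wrist');import pickle;pickle.dump(C,open('c9.pkl','wb'))
i=r.grab_frame("wrist")[:,:,::-1];cv2.imwrite(f"pics/w9.png",i)
cv2.imwrite('pics/w9z.png',cv2.resize(i[150:300,330:570],None,fx=3.3,fy=3.3,interpolation=cv2.INTER_CUBIC))
i=r.grab_frame("top")[:,:,::-1]
cv2.imwrite(f"pics/top9.png",cv2.resize(i[165:245,265:425],None,fx=5,fy=5,interpolation=cv2.INTER_CUBIC))
E
```

```text
[[-35.17013001  17.66505784   3.84355847]]
```

View pics/w9z.png

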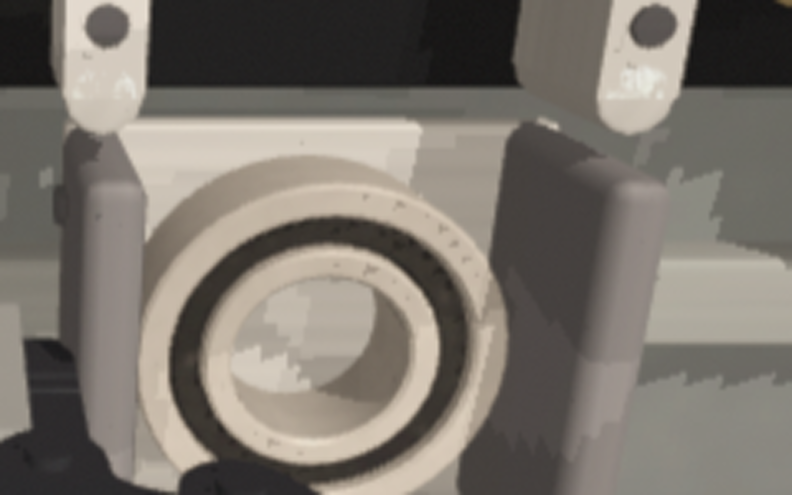

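View pics/top9.png

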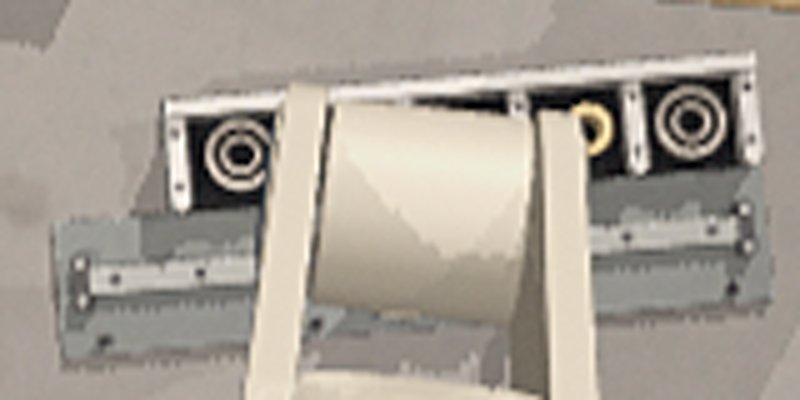

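```bash
python3 - <<'E'
from h import *
import pickle
C=pickle.load(open('c9.pkl','rb'));t=np.load('t.npy')
z=lambda a:np.array(a)/3.3+[330,150]-.35
n=z([[103,133],[632,135]])
s=z([[83,187],[147,187],[605,182],[668,182],[65,122],[558,125]])
v,e=slidefit(C,t,n,[0,-66],s,[[30,36,52],[30,28,52],[30,-28,52],[30,-36,52],[31,36,24],[31,-36,24]])
print(v,e.round(1)); print(w2r(v,r.sense()['eef_pos']))
print(w2r(v,ray(C,z([[322,345]]),39)))
E
```

```text
[ 5.69650023e+02 -6.58507987e+01  9.28923646e-02  1.97335487e+02] [[ 0.3 -0.2]
 [-0.3 -0.9]
 [-1.2  0.2]
 [-0.5  0.2]
 [ 1.6  1.6]
 [ 2.7  1.6]
 [-1.3 -0.3]
 [ 0.1 -1.3]]
[[-35.73959298  16.84056303   3.87405569]]
[[-32.25736772 -32.11338783  39.        ]]
```

Emit:
jog_arm([
  [[0,-0.5,0,0,0,0,0],[0,-1.0,0,0,0,0,0],[0,-1.0,0.2,0,0,0,0],[0,-1.0,0.4,0,0,0,0],[0,-1.0,0.6,0,0,0,0]],
])

```text
clock: 9.43
eef_pos: [531.6, -42.5, -2.3]
tcp_rot: [3.142, 0.0, 0.093]
contact_force: [0.0, -0.2, -0.9]
opening: 0.002
```

Emit:
jog_arm([
  [[0,0,0.15,0,0,0,0],[0,0,0.3,0,0,0,0]],
])

```text
clock: 9.68
eef_pos: [531.6, -42.5, -5.2]
tcp_rot: [-3.142, 0.0, 0.093]
contact_force: [-0.1, -0.1, -0.6]
opening: -0.004
```

```bash
python3 - <<'E'
from h import *
print(r.sense()['eef_pos'],r.sense()['contact_force'])
i=r.grab_frame("wrist")[:,:,::-1];cv2.imwrite(f"pics/w10.png",i)
i=r.grab_frame("scene")[:,:,::-1]
cv2.imwrite(f"pics/scene10.png",cv2.resize(i[150:250,270:370],None,fx=6,fy=6,interpolation=cv2.INTER_CUBIC))
E
```

```text
[531.62434887 -42.50737451  -5.22502049] [-0.05738407 -0.12978396 -0.5745445 ]
```

View pics/w10.png

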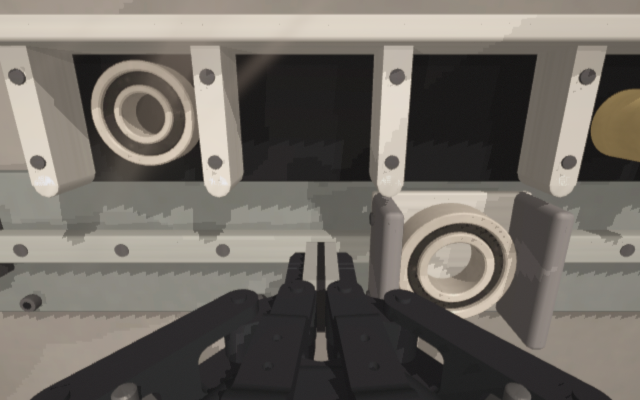

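View pics/scene10.png

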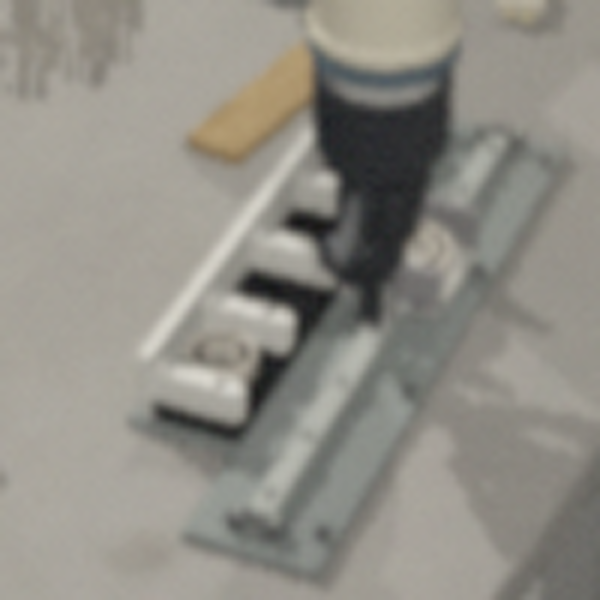

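Emit:
jog_arm([
  [[0,0,0.15,0,0,0,0],[0,0,0.3,0,0,0,0]],
])

```text
clock: 10.02
eef_pos: [531.7, -42.5, -8.1]
tcp_rot: [3.142, -0.0, 0.093]
contact_force: [-0.3, 0.2, 0.3]
opening: -0.004
```

Emit:
jog_arm([
  [[0,0,0.15,0,0,0,0],[0,0,0.3,0,0,0,0]],
])

```text
clock: 10.28
eef_pos: [531.6, -42.5, -11.2]
tcp_rot: [-3.142, -0.0, 0.093]
contact_force: [-0.6, 0.3, 0.2]
opening: 0.0
```

Emit:
jog_arm([
  [[0,0,0.15,0,0,0,0],[0,0,0.3,0,0,0,0]],
])

```text
clock: 10.52
eef_pos: [531.7, -42.4, -12.9]
tcp_rot: [-3.142, 0.0, 0.093]
contact_force: [-9.8, 0.1, 37.2]
opening: -0.002
```

Emit:
jog_arm([
  [[0,0,0.15,0,0,0,0],[0,0,0.2,0,0,0,0]],
])

```text
clock: 10.78
eef_pos: [531.7, -42.5, -13.0]
tcp_rot: [3.142, -0.0, 0.093]
contact_force: [-15.1, 0.9, 53.6]
opening: 0.001
```

Emit:
jog_arm([
  [[0,0,0.15,0,0,0,0],[0,0,0.2,0,0,0,0]],
])

```text
clock: 11.02
eef_pos: [531.8, -42.5, -13.2]
tcp_rot: [3.142, -0.0, 0.093]
contact_force: [-23.1, 1.4, 80.2]
opening: 0.001
```

Emit:
jog_arm([
  [[0,0,-1.5,0,0,0,0],[0,0,-4,0,0,0,0],[0,0,-6.5,0,0,0,0],[0,0,-6.5,0,0,0,0]],
])

```text
clock: 11.52
eef_pos: [533.1, -42.6, 48.5]
tcp_rot: [3.141, -0.003, 0.093]
contact_force: [-0.5, -0.1, 0.2]
opening: -0.004
```

```bash
python3 - <<'E'
from h import *
t=np.load('t.npy');t[:2]=[569.6,-66.0];np.save('t2.npy',t)
print(r.sense()['qvel'].round(3))
print(w2r(t,r.sense()['eef_pos']))
go(r2w(t,[[-115,-33,50]])[0],t[2])
C=cam('wrist');import pickle;pickle.dump(C,open('c11.pkl','wb'))
i=r.grab_frame("wrist")[:,:,::-1];cv2.imwrite(f"pics/w11.png",i)
C=cam('top');print(ray(C,[[340,267]],0))
E
```

```text
[ 0.001  0.035  0.023 -0.    -0.025 -0.001]
[[-34.15058677  26.71458     48.52572186]]
from [533.1 -42.6  48.5] [ 3.141  -0.0035  0.0927] shift cm [-8.08  5.97 -0.17] rot [ 0.03 -0.2  -0.01] clk 11.525 F [-0.5 -0.1  0.2]
[[385.63889856 -49.70787338   0.        ]]
```

View pics/w11.png

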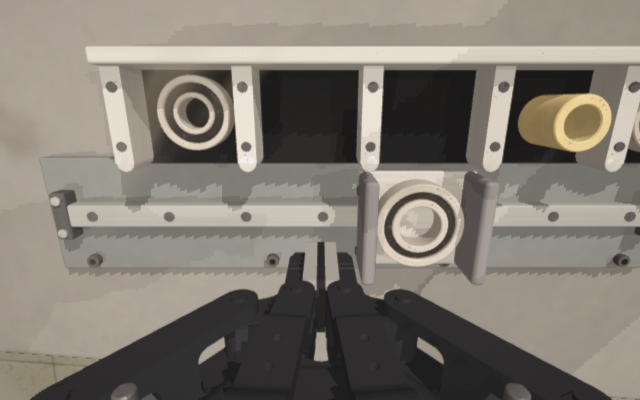

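Emit:
jog_arm([
  [[-2.4,1.5,0,0,0,0,0],[-4.8,3,0,0,0,0,0],[-6.8,4.8,0,0,0,0,0],[-8.1,6,0,0,0,0,0],[-8.1,6,0,0,0,0,0]],
])

```text
clock: 12.2
eef_pos: [455.7, -110.2, 46.4]
tcp_rot: [-3.141, 0.001, 0.091]
contact_force: [-0.7, -0.0, -0.5]
opening: 0.001
```

```bash
python3 - <<'E'
from h import *
t=np.load('t2.npy')
print(w2r(t,r.sense()['eef_pos']))
go(r2w(t,[[-105,-33,-0.5]])[0],t[2])
C=cam('wrist');import pickle;pickle.dump(C,open('c12.pkl','wb'))
i=r.grab_frame("wrist")[:,:,::-1];cv2.imwrite(f"pics/w12.png",i)
E
```

```text
[[-117.55201604  -33.43182244   46.38107968]]
from [ 455.7 -110.2   46.4] [-3.1412e+00  1.1000e-03  9.1100e-02] shift cm [ 1.26 -0.04  4.69] rot [-0.02  0.06 -0.1 ] clk 12.2 F [-0.7 -0.  -0.5]
```

View pics/w12.png

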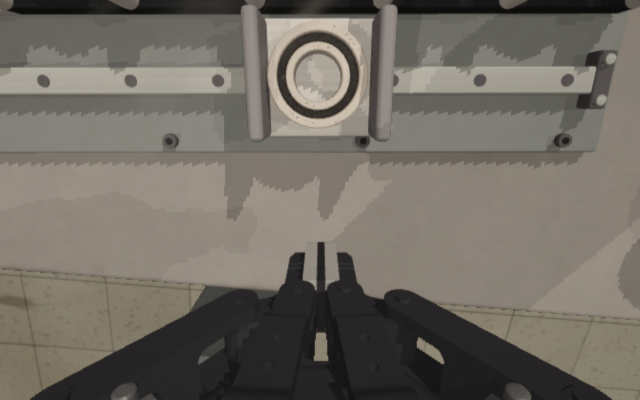

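Emit:
jog_arm([
  [[0,0,1.5,0,0,0,0],[0,0,3,0,0,0,0],[0,0,4.2,0,0,0,0],[0,0,4.7,0,0,0,0],[0,0,4.7,0,0,0,0]],
])

```text
clock: 12.88
eef_pos: [456.3, -109.6, -0.6]
tcp_rot: [-3.141, 0.001, 0.093]
contact_force: [0.5, -0.5, 0.2]
opening: -0.0
```

```bash
python3 - <<'E'
from h import *
t=np.load('t2.npy')
print(w2r(t,r.sense()['eef_pos']))
go(r2w(t,[[-75,-33,-0.5]])[0],t[2])
i=r.grab_frame("wrist")[:,:,::-1];cv2.imwrite(f"pics/w13.png",i)
E
```

```text
[[-116.8950412   -32.85526241   -0.60647857]]
from [ 456.3 -109.6   -0.6] [-3.1412e+00  9.0000e-04  9.2800e-02] shift cm [ 4.19  0.01 -0.01] rot [-0.02  0.05 -0.01] clk 12.875 F [ 0.5 -0.5  0.2]
```

View pics/w13.png

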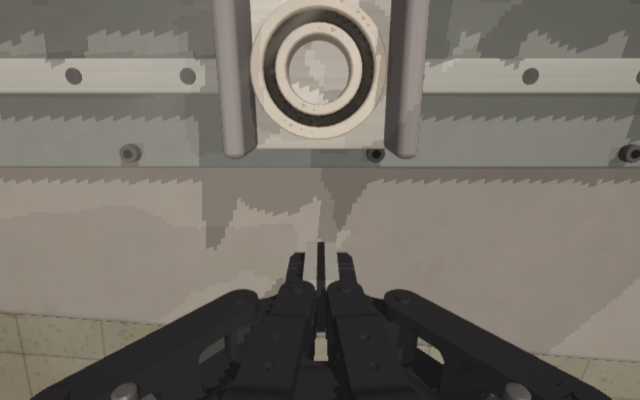

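Emit:
jog_arm([
  [[1,0,0,0,0,0,0],[2,0,0,0,0,0,0],[3,0,0,0,0,0,0],[4,0,0,0,0,0,0],[5,0,0,0,0,0,0]],
])

```text
clock: 13.55
eef_pos: [506.9, -105.0, -0.1]
tcp_rot: [-3.142, 0.0, 0.093]
contact_force: [-0.6, 0.3, 1.2]
opening: -0.003
```

```bash
python3 - <<'E'
from h import *
t=np.load('t2.npy')
print(w2r(t,r.sense()['eef_pos']))
go(r2w(t,[[-7,-33,-0.5]])[0],t[2])
i=r.grab_frame("wrist")[:,:,::-1];cv2.imwrite(f"pics/w14.png",i)
E
```

```text
[[-66.03105324 -32.97751448  -0.1047371 ]]
from [ 5.069e+02 -1.050e+02 -1.000e-01] [-3.1415e+00  3.0000e-04  9.2800e-02] shift cm [5.9  0.   0.04] rot [-0.    0.02 -0.  ] clk 13.55 F [-0.6  0.3  1.2]
```

View pics/w14.png

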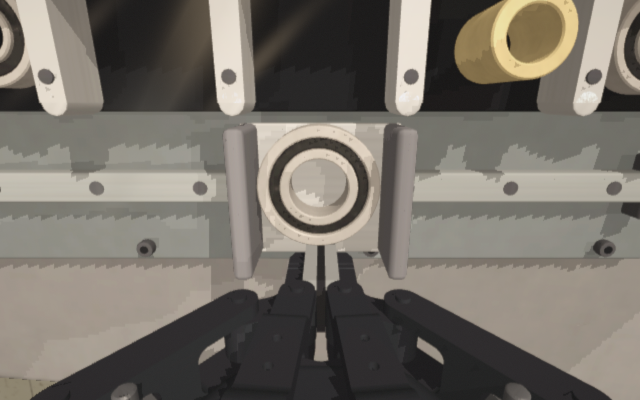

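Emit:
jog_arm([
  [[0.7,0,0,0,0,0,0],[1.4,0,0,0,0,0,0],[2.1,0,0,0,0,0,0],[2.8,0,0,0,0,0,0],[3.5,0,0,0,0,0,0]],
])

```text
clock: 14.22
eef_pos: [541.6, -101.8, -0.1]
tcp_rot: [3.142, -0.0, 0.093]
contact_force: [-0.6, -0.0, 0.1]
opening: 0.004
```

```bash
python3 - <<'E'
from h import *
t=np.load('t2.npy')
print(w2r(t,r.sense()['eef_pos']))
go(r2w(t,[[-7,-33,-0.5]])[0],t[2])
i=r.grab_frame("wrist")[:,:,::-1];cv2.imwrite(f"pics/w15.png",i)
E
```

```text
[[-31.17709193 -33.04751336  -0.09806566]]
from [ 5.416e+02 -1.018e+02 -1.000e-01] [ 3.1416 -0.      0.0927] shift cm [ 2.42 -0.01  0.04] rot [ 0.   -0.   -0.01] clk 14.225 F [-0.6 -0.   0.1]
```

View pics/w15.png

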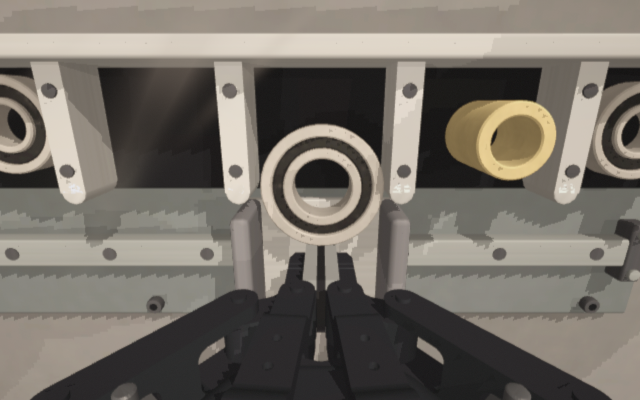

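Emit:
jog_arm([
  [[0.5,0,0,0,0,0,0],[1.0,0,0,0,0,0,0],[1.5,0,0,0,0,0,0],[1.8,0,0,0,0,0,0],[2.0,0,0,0,0,0,0]],
])

```text
clock: 14.9
eef_pos: [561.2, -100.0, -0.1]
tcp_rot: [-3.142, 0.0, 0.093]
contact_force: [-0.6, -0.2, 0.0]
opening: -0.001
```

```bash
python3 - <<'E'
from h import *
t=np.load('t2.npy')
print(w2r(t,r.sense()['eef_pos']))
C=cam('wrist');import pickle;pickle.dump(C,open('c16.pkl','wb'))
i=r.grab_frame("wrist")[:,:,::-1];cv2.imwrite(f"pics/w16.png",i)
E
```

```text
[[-11.54854323 -33.04139688  -0.09651357]]
```

View pics/w16.png

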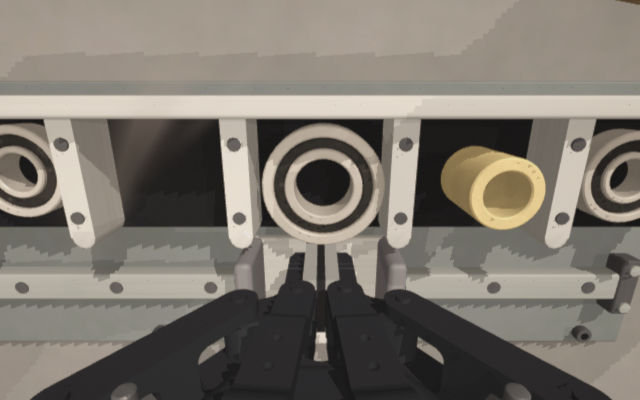

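Emit:
jog_arm([
  [[0.15,0,0,0,0,0,0],[0.3,0,0,0,0,0,0],[0.3,0,0,0,0,0,0]],
])

```text
clock: 15.32
eef_pos: [564.3, -99.7, -0.1]
tcp_rot: [3.142, -0.0, 0.093]
contact_force: [0.5, -0.2, -0.4]
opening: 0.002
```

```bash
python3 - <<'E'
from h import *
import pickle
t=np.load('t2.npy')
C=pickle.load(open('c16.pkl','rb'))
print(w2r(t,ray(C,[[322,184],[322,124],[322,243]],38)),w2r(t,ray(C,[[240,247],[396,247]],45)))
E
```

```text
[[ 26.00222032 -33.69339456  38.        ]
 [ 50.68490453 -33.67317357  38.        ]
 [ -0.98159409 -33.71550072  38.        ]] [[  0.37452493   0.95366533  45.        ]
 [  0.32081729 -64.94575834  45.        ]]
```

Emit:
jog_arm([
  [[0.1,0,0,0,0,0,0],[0.1,0,0,0,0,0,0]],
])

```text
clock: 15.58
eef_pos: [564.7, -99.6, -0.1]
tcp_rot: [-3.142, 0.001, 0.093]
contact_force: [-2.3, 0.2, 2.0]
opening: 0.001
```

Emit:
jog_arm([
  [[0.07,0,0,0,0,0,0],[0.07,0,0,0,0,0,0]],
])

```text
clock: 15.82
eef_pos: [564.8, -99.5, -0.2]
tcp_rot: [-3.141, 0.002, 0.093]
contact_force: [-5.2, -1.2, 3.4]
opening: 0.002
```

```bash
python3 - <<'E'
from h import *
t=np.load('t2.npy')
print(w2r(t,r.sense()['eef_pos']))
C=cam('wrist');import pickle;pickle.dump(C,open('c17.pkl','wb'))
i=r.grab_frame("wrist")[:,:,::-1];cv2.imwrite(f"pics/w17.png",cv2.resize(i[80:280,220:430],None,fx=3,fy=3,interpolation=cv2.INTER_CUBIC))
E
```

```text
[[ -7.93872867 -32.93914223  -0.23087952]]
```

View pics/w17.png

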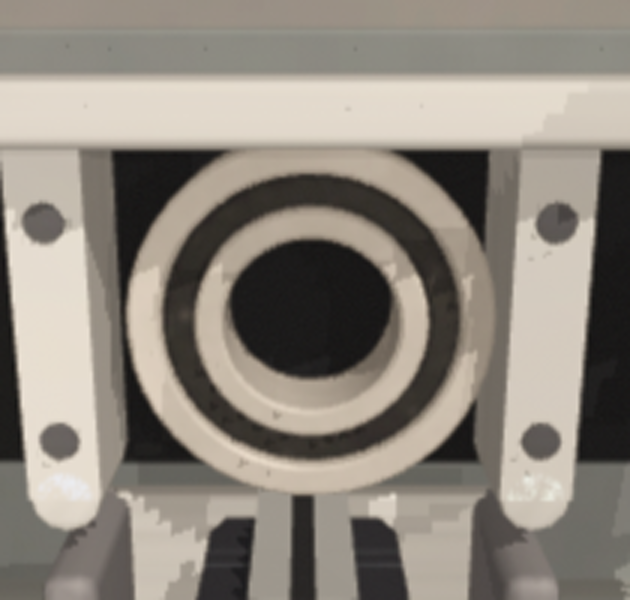

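Emit:
jog_arm([
  [[-1.5,0,0,0,0,0,0],[-4,0,0,0,0,0,0],[-7,0,0,0,0,0,0],[-9,0,-0.4,0,0,0,0],[-10.5,0,-0.4,0,0,0,0]],
])

```text
clock: 16.5
eef_pos: [460.3, -109.4, 4.2]
tcp_rot: [3.141, -0.001, 0.092]
contact_force: [1.5, -0.2, 1.3]
opening: -0.001
```

```bash
python3 - <<'E'
from h import *
t=np.load('t2.npy')
print(w2r(t,r.sense()['eef_pos']))
go(r2w(t,[[-35,-103,4]])[0],t[2])
C=cam('wrist');import pickle;pickle.dump(C,open('c18.pkl','wb'))
i=r.grab_frame("wrist")[:,:,::-1];cv2.imwrite(f"pics/w18.png",i)
E
```

```text
[[-112.87833224  -33.03048958    4.1755917 ]]
from [ 460.3 -109.4    4.2] [ 3.1414e+00 -9.0000e-04  9.2400e-02] shift cm [7.79 6.99 0.03] rot [ 0.01 -0.05 -0.03] clk 16.5 F [ 1.5 -0.2  1.3]
```

View pics/w18.png

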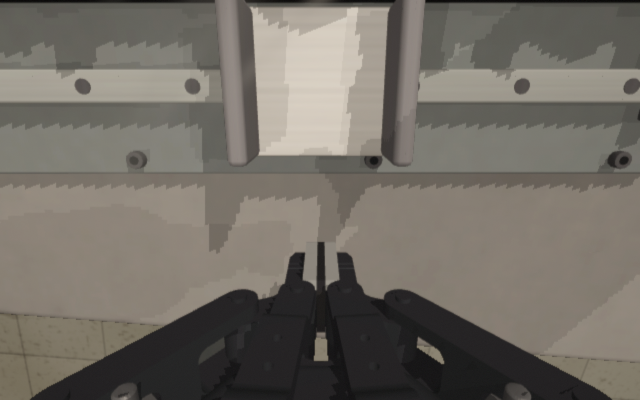

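Emit:
jog_arm([
  [[0,3,0,0,0,0,0],[0,6,0,0,0,0,0],[0,7.2,0,0,0,0,0],[3,7.2,0,0,0,0,0],[6,7.2,0,0,0,0,0]],
])

```text
clock: 17.18
eef_pos: [528.3, -175.2, 3.8]
tcp_rot: [-3.141, 0.0, 0.092]
contact_force: [-0.4, -0.4, -0.3]
opening: 0.002
```

Emit:
jog_arm([
  [[1.8,0,0,0,0,0,0],[1.8,0,0,0,0,0,0]],
])

```text
clock: 17.42
eef_pos: [546.3, -173.3, 3.7]
tcp_rot: [3.142, -0.0, 0.094]
contact_force: [-0.2, -0.2, -0.8]
opening: -0.004
```

```bash
python3 - <<'E'
from h import *
t=np.load('t2.npy')
print(w2r(t,r.sense()['eef_pos']))
go(r2w(t,[[-35,116,4]])[0],t[2])
C=cam('wrist');import pickle;pickle.dump(C,open('c19.pkl','wb'))
i=r.grab_frame("wrist")[:,:,::-1];cv2.imwrite(f"pics/w19.png",i)
E
```

```text
[[ -33.16715237 -104.71416905    3.73595563]]
from [ 546.3 -173.3    3.7] [ 3.1415e+00 -3.0000e-04  9.3700e-02] shift cm [ -0.17 -22.07  -0.03] rot [ 0.   -0.02  0.04] clk 17.425 F [-0.2 -0.2 -0.8]
```

View pics/w19.png

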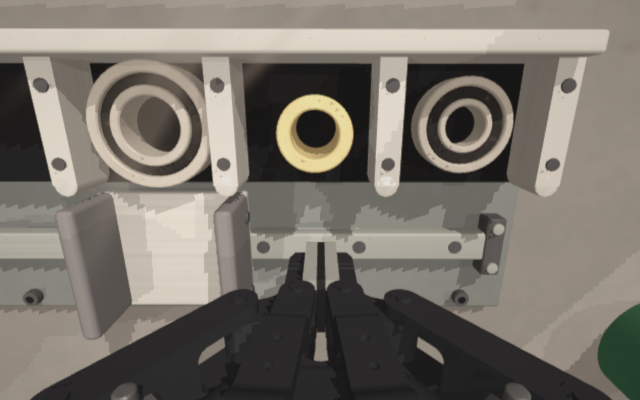

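Emit:
jog_arm([
  [[0,-1.0,0,0,0,0,0],[0,-2.0,0,0,0,0,0],[0,-3.2,0,0,0,0,0],[-0.1,-4.5,0,0,0,0,0],[-0.1,-5.8,0,0,0,0,0]],
])

```text
clock: 18.1
eef_pos: [539.2, -115.2, 4.0]
tcp_rot: [3.141, -0.0, 0.093]
contact_force: [0.1, -1.2, 0.1]
opening: -0.002
```

Emit:
jog_arm([
  [[0,-1.2,0,0,0,0,0],[0,-2.4,0,0,0,0,0],[0,-3.6,0,0,0,0,0],[0,-4.8,0,0,0,0,0],[0,-6,0,0,0,0,0]],
])

```text
clock: 18.73
eef_pos: [533.6, -55.6, 4.0]
tcp_rot: [3.142, -0.0, 0.093]
contact_force: [0.3, -1.7, 1.0]
opening: 0.001
```

Emit:
jog_arm([
  [[0,-1.2,0,0,0,0,0],[0,-2.4,0,0,0,0,0],[0,-3.6,0,0,0,0,0],[0,-4.8,0,0,0,0,0],[0,-6,0,0,0,0,0]],
])

```text
clock: 19.35
eef_pos: [528.0, 4.2, 3.9]
tcp_rot: [3.142, -0.0, 0.093]
contact_force: [1.6, -1.1, 0.8]
opening: 0.001
```

```bash
python3 - <<'E'
from h import *
t=np.load('t2.npy')
print(w2r(t,r.sense()['eef_pos']))
go(r2w(t,[[-35,116,4]])[0],t[2])
C=cam('wrist');import pickle;pickle.dump(C,open('c20.pkl','wb'))
i=r.grab_frame("wrist")[:,:,::-1];cv2.imwrite(f"pics/w20.png",i)
E
```

```text
[[-34.87397537  73.75042517   3.93908957]]
from [528.    4.2   3.9] [ 3.1416e+00 -1.0000e-04  9.2700e-02] shift cm [-0.01 -4.22 -0.01] rot [ 0.   -0.01 -0.01] clk 19.35 F [ 1.6 -1.1  0.8]
```

View pics/w20.png

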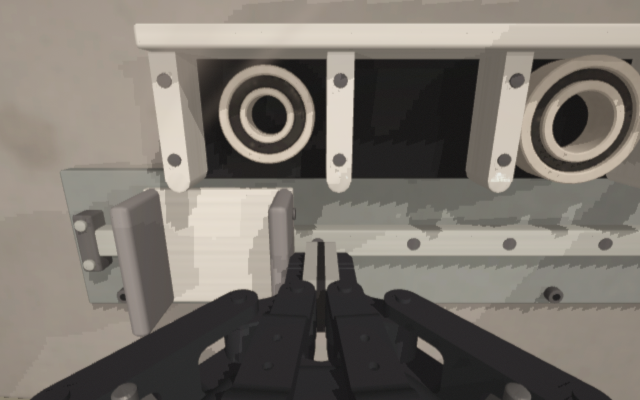

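Remaining about 42 mm; push 38 slowly, then small steps to the stop.

Emit:
jog_arm([
  [[0,-1.0,0,0,0,0,0],[0,-2.0,0,0,0,0,0],[0,-2.8,0,0,0,0,0],[0,-3.4,0,0,0,0,0],[0,-3.8,0,0,0,0,0]],
])

```text
clock: 20.02
eef_pos: [524.2, 41.6, 3.8]
tcp_rot: [-3.142, 0.001, 0.093]
contact_force: [0.1, -2.5, -0.6]
opening: 0.001
```

Emit:
jog_arm([
  [[0,-0.15,0,0,0,0,0],[0,-0.25,0,0,0,0,0]],
])

```text
clock: 20.27
eef_pos: [524.1, 43.7, 3.8]
tcp_rot: [-3.142, 0.0, 0.093]
contact_force: [-0.9, -2.1, -1.1]
opening: -0.002
```

Emit:
jog_arm([
  [[0,-0.1,0,0,0,0,0],[0,-0.2,0,0,0,0,0]],
])

```text
clock: 20.52
eef_pos: [524.0, 45.6, 3.9]
tcp_rot: [3.142, 0.0, 0.092]
contact_force: [-1.2, -2.8, -1.7]
opening: -0.0
```

```bash
python3 - <<'E'
from h import *
t=np.load('t2.npy')
print(w2r(t,r.sense()['eef_pos']),r.sense()['contact_force'])
E
```

```text
[[-35.04008392 115.39056776   3.85777062]] [-1.16652738 -2.79384297 -1.67664581]
```

Emit:
jog_arm([
  [[0,-0.1,0,0,0,0,0],[0,-0.2,0,0,0,0,0]],
])

```text
clock: 20.78
eef_pos: [524.0, 46.4, 3.9]
tcp_rot: [3.14, 0.0, 0.094]
contact_force: [-0.2, -16.1, -0.1]
opening: 0.003
```

Emit:
jog_arm([
  [[0,0.3,0,0,0,0,0],[0,1.0,0,0,0,0,0],[0,1.6,-2,0,0,0,0],[0,1.6,-6,0,0,0,0],[0,1.6,-10,0,0,0,0]],
])

```text
clock: 21.4
eef_pos: [525.4, 31.6, 104.9]
tcp_rot: [-3.141, 0.0, 0.092]
contact_force: [1.0, -0.1, -0.2]
opening: 0.0
```

Emit:
jog_arm([
  [[-3,2,-3,0,0,0,0],[-6,4,-6,0,0,0,0],[-9,6,-9,0,0,0,0],[-10,7,-9,0,0,0,0],[-10,7,-9,0,0,0,0]],
])

```text
clock: 22.02
eef_pos: [432.1, -47.6, 193.6]
tcp_rot: [-3.141, -0.0, 0.091]
contact_force: [-0.1, -0.1, -0.3]
opening: 0.004
```

```bash
python3 - <<'E'
from h import *
t=np.load('t2.npy');s=r.sense()
print(s['clock'],s['contact_force'],w2r(t,s['eef_pos']))
C=cam('wrist');import pickle;pickle.dump(C,open('c21.pkl','wb'))
i=r.grab_frame("wrist")[:,:,::-1];cv2.imwrite(f"pics/w21.png",i)
i=r.grab_frame("top")[:,:,::-1];cv2.imwrite(f"pics/top21.png",i)
E
```

```text
22.025 [-0.09016852 -0.11753223 -0.32971309] [[-135.15243708   31.09479766  193.64091949]]
```

View pics/w21.png

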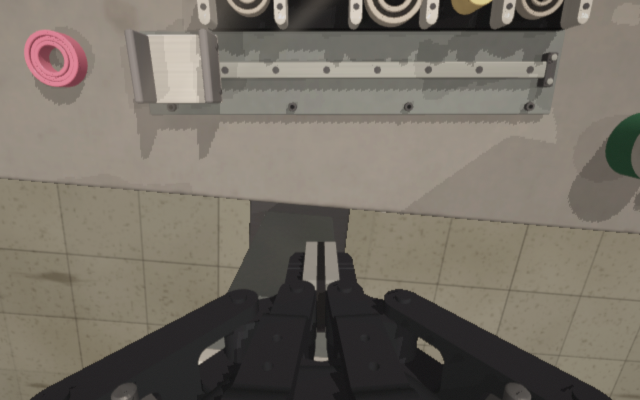

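View pics/top21.png

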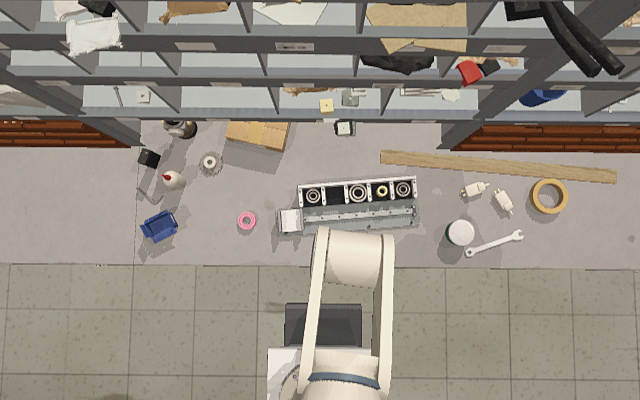

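```bash
python3 - <<'E'
from h import *
i=cv2.imread('pics/top21.png');a=cv2.imread('pics/top0.png')
z=lambda i:cv2.resize(i[170:230,270:425],None,fx=5,fy=5,interpolation=cv2.INTER_CUBIC)
cv2.imwrite("pics/cmp.png",np.r_[z(a),z(i)[:290]])
E
```

```text
(no output)
```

View pics/cmp.png

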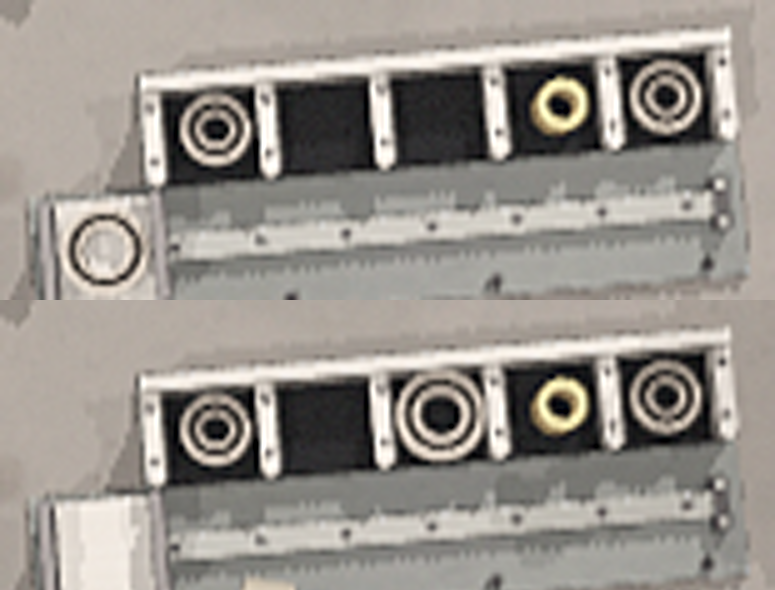

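```bash
python3 -c "
from rig import r
print(r.sign_off())"
```

```text
the job is handed in; nothing more can be done
None
```

The job is done and handed in at about 22 s. I pushed the slide to the third bay, pushed the large bearing home, and pushed the empty slide back to the left stop.

**Last checks**
- **Slide in front of the bay:** the picture put its travel at 197.3 to 198.4 mm against the wanted 198 mm. The bearing then slid in without catching.
- **Bearing home:** the force rose to about 5 N and the bearing stopped moving. The pictures show it touching the back wall of the third bay.
- **Slide at the left stop:** the push ended with a sharp rise to about 16 N. The final top picture shows it where it started, with both small bearings and the bush unmoved. The grease tin, oiler and pink ring also look unmoved. The arm was clear of everything.

**What disagreed**
- **Finger length:** the shut fingertips sit about 31 mm higher than the stated tool point. My first push therefore passed over the slide without touching anything.
- **Touch on the rail:** to find the real tip height I lowered the fingertips onto the empty rail. I sent several steps at once there, and the force reached about 80 N vertically before I lifted. That is below the 120 N wrist limit, but well above what I intended. It also exceeds 40 N; I took that limit to cover only the arm and the gripper's body, not the fingertips.
- **Camera fits:** the rack positions I fitted from different pictures agreed to about 1 to 2 mm.

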